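# Charge the archive's drying drum and click its lid home

## Robot

A 7-joint arm with a two-finger parallel gripper is mounted at the origin on the work surface. World frame = base frame: x ahead of the robot, y to its left, z up, the work surface at z = 0. Lengths are in m, angles in rad, forces in N, time in s.
With the tool pointing down it reaches from about 0.4 to 0.875 m from the base axis. Payload 6.5 kg.
Tool frame: the origin (TCP) lies at the centre of the arm's flange, where the gripper is bolted on; the fingertips stand 166 mm ahead of it and the grasp point (between the pads) lies 147 mm ahead of it; z points along the fingers, y is the line along which they close (so a half turn about z gives the same grasp; the last joint's range is limited). The gripper opens to 88 mm and grips with 3 to 60 N. Pads are 18 mm wide; open, the fingers measure 123 mm over their backs; the gripper's body (75 mm by 187 mm) begins 45 mm behind the grasp point.
Start: joints at [-1.343, 0.536, -0.004, 1.538, 0.003, 1.067, -0.071], TCP at [0.188, 0.622, 0.405] pointing down, gripper open.
Joint ranges: [-2.7, 2.7], [-0.37, 2.16], [-1.27, 1.26], [0.24, 2.4], [-1.31, 4.45], [0.19, 1.91], [-2.76, 2.76]. Speed limits (rad/s): [2.39, 2.39, 3.14, 3.14, 3.14, 3.14, 3.14].

## Interface

Orientations are given as a unit quaternion [x, y, z, w].
In Python, from station import env gives the robot as it stands. The module is installed in compiled form; this text tells all that it offers.
- The arm moves only by the tool carry_out, never from a script. Its argument "deltas" is a list of rows, each an object with "dp": the shift along the world's x, y, z normalised to -1 to 1, where 1 is 800 mm, a list of three; "delta_rot": the turn, a rotation vector about the world's x, y, z normalised to -1 to 1, where 1 is pi rad, a list of three; "grip": the closure, from 0 (fully open) to 1 (shut). A call has 1 to 20 rows; each row is the pose to reach, as a shift and turn from the pose commanded when the call began, turning the shorter way round; what a row does not reach only later rows make up. A row lasts 1/12 s, in which the tool goes at most 41.7 mm and 7.16 degrees, less where a joint would pass 70% of its speed; a pose out of reach is approached as far as the arm can. A call with a number of a shift or a turn outside -1 to 1 is refused whole. A call with a gripper value outside its range is refused whole. The fingers move at their own pace and stop on an object; "grip_force" is the grip in N (left out, the last holds). Time passes only in rows, so rows that repeat a pose let the fingers close. It gives the time, the measured TCP pose, the force, the opening and the grip force at its end, in the units of the state.
- env.observe(): the state, without advancing time (a new reading comes with each control period).
- env.get_image(name): name is "scene" or "top" or "wrist"; returns a dict with "img" (384x512x3 uint8, red, green, blue), "z_map" (384x512 float32, m along the optical axis (not along the pixel's ray), 0 where there is no reading), "fov_y" (degrees; the focal length in pixels is half the picture's height over the tangent of half this angle, whatever the lens; pixels are square), "cx", "cy" (the principal point, pixels), "dist" ([k1, k2, p1, p2, k3] as OpenCV has them; the pictures are not rectified), "eye" and "rotation" of the camera in the world. Camera axes: x right, y down, z forward; pixel columns grow to the right and rows downward; lengths in m; the calibration is good to about 2 mm. A picture is of the moment at which its call begins.
- env.close_job(): hands the job in; it is judged then, once.
The state is a dict: "clock": time; "joint_pos": joint angles; "qvel": joint speeds; "tau": joint torques, N m; "position": TCP position; "tcp_rot": TCP orientation; "contact_force": force on the tool from outside, world axes, zero at the start; "moment": the same for the moment, N m; "finger_gap": opening from 0.0 (shut) to 1.0 (fully open); "gripper_force": force on a finger pad.
Only numpy, scipy, OpenCV 4.12 (cv2) and the standard library are available. Lean on these libraries where they do the work, as an engineer would, in place of code of your own. Each camera call takes 0.05 s, during which the arm holds its last target. There are 200 camera calls.

## Task

Recharge the archive's drying drum: pull every desiccant cartridge on the clip rail straight up off its catch and put it into the drum. Then fit the drum's lid with its ears in the gaps of the collar, press it down and twist it a quarter turn clockwise up to its stop, and keep turning the knob clockwise until its ratchet has slipped through at least three clicks. Leave the binder, the stapler and the hole punch alone.

Things in the scene. Friction and masses are not known exactly. Their poses are not given: they have to be found in the camera images.
- drum: fixed upright grey drum, open at the top. Origin at the centre of its underside, z up. 132 mm across; bore 108 mm across, inner floor 12 mm and rim 115 mm above the table; an aluminium bayonet collar (see collar) is mounted around the rim
- collar (a point): on the drum's axis at the collar's top, 131 mm above the table; axes as the drum's. Collar 160 mm across with an inward ledge, 128 mm clear inside, its underside 124 mm above the table. Two gaps in the ledge, about 40 mm wide, at the drum's +y and -y let the lid's ears down; a quarter turn clockwise from above brings them to stops, along the drum's x axis. Anticlockwise is blocked
- seal (a joint): black rubber seal ring on springs, 109 to 120 mm across, top 122 mm above the table; m pressed down, 0 to 0.007 (to the rim). 3.5 N starts it, 7 N bottoms it. The lid rests on it; pressed 4 mm or more the ears pass under the ledge. Let go there, the lid rises against the ledge (seal about 0.004, lid underside about 118 mm above the table) and stays turned by friction
- lid: loose round grey lid: disc 120 mm across, 6 mm thick, 0.26 kg with its knob, lying upright on the table at the start. Origin at the centre of its underside, z up, x along its two ears, which reach 73 mm from the axis at +x and -x, 26 mm wide, 6 mm thick; a raised aluminium rib on the disc points at each. Half a turn makes no difference. The knob stands on its middle
- knob (a joint): ribbed black knob on the lid, 58 mm across, 7.5 to 43.5 mm above the lid's underside, white line on top. Angle relative to the lid, rad, 0 at the start, grows clockwise from above, never below 0. It carries the lid round up to about 0.6 N m; beyond that its ratchet slips, with a click each 0.39 rad. It slips too if the ears are turned against the side of the ledge
- knob_top (a point): centre of the knob's top face, on the lid's axis, 43.5 mm above the lid's underside
- rail: fixed clip rail to one side of the drum (the lid lies on the other): 80 by 260 mm steel plate with an aluminium ridge 16 mm thick along y, 250 mm long, top 45 mm above the table. Origin at the centre of its underside. Cartridges clip astride it at y = -100, -50, 0, 50, 100 mm; two sprung balls hold each until pulled straight up with about 8 N; clear after 25 mm
- cart1: desiccant cartridge 1 of up to five alike (None if absent): white plastic block 34 (x) by 22 (y) by 50 mm high, 50 g. Origin at its middle. Grip its solid upper part (z -4 to +25 mm) across 22 or 34 mm; below, two legs (x = +-10 to +-17 mm) straddle the rail. Starts on the rail, z up, y along it, middle 49 mm above the table. May lie any way round in the drum
- cart2: desiccant cartridge 2 of up to five alike (None if absent): white plastic block 34 (x) by 22 (y) by 50 mm high, 50 g. Origin at its middle. Grip its solid upper part (z -4 to +25 mm) across 22 or 34 mm; below, two legs (x = +-10 to +-17 mm) straddle the rail. Starts on the rail, z up, y along it, middle 49 mm above the table. May lie any way round in the drum
- cart3: desiccant cartridge 3 of up to five alike (None if absent): white plastic block 34 (x) by 22 (y) by 50 mm high, 50 g. Origin at its middle. Grip its solid upper part (z -4 to +25 mm) across 22 or 34 mm; below, two legs (x = +-10 to +-17 mm) straddle the rail. Starts on the rail, z up, y along it, middle 49 mm above the table. May lie any way round in the drum
- cart4: desiccant cartridge 4 of up to five alike (None if absent): white plastic block 34 (x) by 22 (y) by 50 mm high, 50 g. Origin at its middle. Grip its solid upper part (z -4 to +25 mm) across 22 or 34 mm; below, two legs (x = +-10 to +-17 mm) straddle the rail. Starts on the rail, z up, y along it, middle 49 mm above the table. May lie any way round in the drum
- cart5: desiccant cartridge 5 of up to five alike (None if absent): white plastic block 34 (x) by 22 (y) by 50 mm high, 50 g. Origin at its middle. Grip its solid upper part (z -4 to +25 mm) across 22 or 34 mm; below, two legs (x = +-10 to +-17 mm) straddle the rail. Starts on the rail, z up, y along it, middle 49 mm above the table. May lie any way round in the drum
- binder: bystander: blue ring binder lying flat on the far side, 150 by 210 by 40 mm, origin at the centre of its underside
- stapler: bystander: black stapler on the far side, 130 mm long, origin at the centre of its underside
- punch: bystander: hole punch on the far side, 100 by 120 by 54 mm, origin at the centre of its underside
Mind the look-alikes: they are no part of the job. Leave any orange or turquoise look-alike of the lid alone. Leave any yellow look-alike of the cart1 alone.

How it is judged:
By the outcome, as a careful person would: the job done as asked, in the order asked, and still so for the second after the job is handed in, with the robot touching nothing.
Of cart1, cart2, cart3, cart4, cart5 only 3 to 5 are there at a start; the rules pass over those that are not, and their reading is None.
At some moment in a run one of lid may be knocked a few centimetres aside while the robot is not near it.
It also fails if it takes over 210 s, if anything falls off the work surface, if the arm or the gripper's body presses on something with over 40 N, if the wrist force passes 120 N, or if a joint passes its speed limit or range.

## Working session

There is one attempt and no reset: what is moved stays moved. The work goes in short steps, Python scripts to look and compute and a tool call to move; the robot and the scene stay as the last step left them, time stands still between calls to the robot, and variables do not carry over. Pictures are saved under pics/ and viewed, at most 14 in all, crops included, and the job is handed in when it is done.

Besides the shell and the picture viewer there is one more tool, called after "Request:" as name(argument=value, ...) on one line, values as JSON. carry_out: Moves the arm, as the interface text tells. Scaled input: -1 to 1 covers 800 mm each way for a shift and pi rad each way for a turn. Its arguments: {"type":"object","properties":{"deltas":{"type":"array","items":{"type":"object","properties":{"dp":{"type":"array","items":{"type":"number","minimum":-1,"maximum":1}},"delta_rot":{"type":"array","items":{"type":"number","minimum":-1,"maximum":1}},"grip":{"type":"number"}}}},"grip_force":{"type":"number"}},"required":["deltas"]}

```bash
mkdir -p pics; cat > h.py <<'E'
import numpy as np, cv2
from station import env
def cam(n):
    d=env.get_image(n); h,w=d['img'].shape[:2]
    f=h/2/np.tan(np.radians(d['fov_y'])/2)
    d['K']=np.array([[f,0,d['cx']],[0,f,d['cy']],[0,0,1]]); d['D']=np.array(d['dist'],float)
    d['R']=np.array(d['rotation']); 
    if d['R'].size==4:
        from scipy.spatial.transform import Rotation as Ro; d['R']=Ro.from_quat(d['R']).as_matrix()
    d['R']=d['R'].reshape(3,3); d['eye']=np.array(d['eye']); return d
def rays(d,uv):
    p=cv2.undistortPoints(np.array(uv,float).reshape(-1,1,2),d['K'],d['D']).reshape(-1,2)
    return np.c_[p,np.ones(len(p))]@d['R'].T
def plane(d,uv,z):
    r=rays(d,uv); return d['eye']+r*((z-d['eye'][2])/r[:,2])[:,None]
def cloud(d):
    h,w=d['z_map'].shape; v,u=np.mgrid[:h,:w]
    r=rays(d,np.c_[u.ravel(),v.ravel()]); P=d['eye']+r*d['z_map'].reshape(-1,1); P[d['z_map'].ravel()==0]=np.nan
    return P.reshape(h,w,3)
def save(d,n): cv2.imwrite('pics/'+n,d['img'][:,:,::-1])
E
python3 - <<'E'
from h import *
print(env.observe())
a=cam('top');b=cam('scene')
cv2.imwrite('pics/a.png',np.vstack([a['img'],])[:,:,::-1]);save(b,'b.png')
for d in (a,b): print(d['eye'],d['R'].round(3),d['fov_y'],d['cx'],d['cy'],d['dist'])
E
```

```text
{'clock': 0.0, 'joint_pos': array([-1.34320996,  0.53715579, -0.00443699,  1.53885383,  0.00258055,
        1.06727805, -0.07119589]), 'qvel': array([-0.00059512, -0.00020146, -0.0004934 , -0.00083442, -0.00131377,
       -0.00041594, -0.0007617 ]), 'tau': array([ 8.94239383e-05, -5.70993161e+01,  9.90669988e-01, -2.51603633e+01,
       -5.63605980e-02,  1.80436566e-02,  1.64134867e-04]), 'position': array([0.18812669, 0.6218436 , 0.40385309]), 'tcp_rot': array([ 1.46333180e-01,  9.89235001e-01, -8.41756220e-04, -6.99348815e-05]), 'contact_force': array([ 0.09962156,  0.16655627, -0.10172615]), 'moment': array([-0.01697601,  0.0070928 , -0.01451145]), 'gripper_force': 0.0, 'finger_gap': 0.999848820473966}
[ 0.37464009 -0.03505105  1.42499631] [[-0.023 -0.989  0.147]
 [-1.     0.022 -0.003]
 [ 0.    -0.147 -0.989]] 43.1649351927467 255.4695539644469 195.4983122443502 [-0.15700754  0.          0.          0.          0.        ]
[1.10877821 0.99659243 0.99338752] [[-0.894  0.265 -0.362]
 [ 0.448  0.554 -0.701]
 [ 0.015 -0.789 -0.614]] 42.36285103697793 251.69663503580642 183.9967559653413 [0.05687167 0.         0.         0.         0.        ]
```

View pics/a.png

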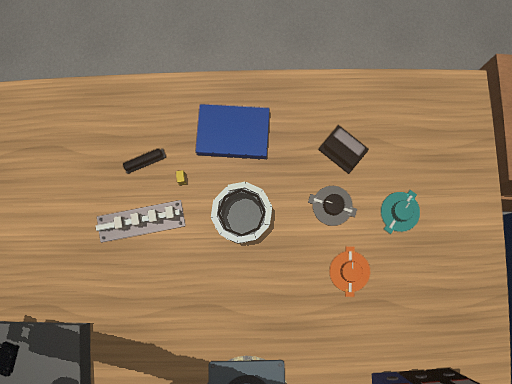

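View pics/b.png

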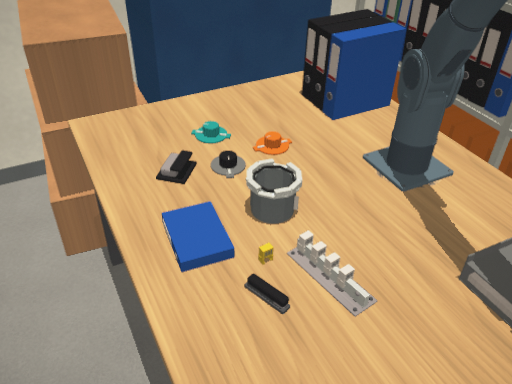

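The top view shows the rail at about (140,222) with four white cartridges at (118,222), (135,217), (152,215) and (168,212). The drum is at (242,212). The grey lid is at (332,205), with ears at (310,201) and (354,211). The look-alikes are orange (350,270), turquoise (401,211) and yellow (181,177). Now I'll measure from depth.

```bash
python3 - <<'E'
from h import *
d=cam('top');P=cloud(d);im=d['img'].astype(int);Z=P[...,2]
def box(u0,u1,v0,v1):
    m=np.zeros(Z.shape,bool);m[v0:v1,u0:u1]=1;return m
rail=box(90,195,190,250)
m=(rail&(Z>.062)&(Z<.085)).astype(np.uint8)
n,l,s,c=cv2.connectedComponentsWithStats(m)
for i in range(1,n):
    if s[i,4]>8:
        q=P[l==i]; uv=np.argwhere(l==i)[:,::-1]; r=cv2.minAreaRect((q[:,:2]*1000).astype(np.float32)); print('cart',c[i].round(1),s[i,4],np.median(q,0).round(4),r)
white=((im.min(2)>170)&rail).astype(np.uint8)
m=rail&(Z>.002)&(Z<.09)
print('rail all',cv2.minAreaRect((P[m][:,:2]*1000).astype(np.float32)))
m=box(205,280,175,250)&(Z>.118)&(Z<.145)
q=P[m]; print('collar',m.sum(),np.median(q[:,2]),cv2.minEnclosingCircle((q[:,:2]*1000).astype(np.float32)))
# ledge radius profile: collar top points at each angle
L=box(300,362,180,230)
m=L&(Z>.035)&(Z<.055);q=P[m];print('knob',m.sum(),np.median(q[:,2]),cv2.minEnclosingCircle((q[:,:2]*1000).astype(np.float32)))
m=L&(Z>.003)&(Z<.03);q=P[m];print('disc',m.sum(),np.median(q[:,2]),cv2.minEnclosingCircle((q[:,:2]*1000).astype(np.float32)))
print('table',np.nanmedian(Z[box(280,300,100,250)]))
cv2.imwrite('pics/c.png',cv2.hconcat([cv2.resize(d['img'][175:250,205:280],(450,450),interpolation=2),cv2.resize(d['img'][175:240,300:365],(350,350),interpolation=2).repeat(1,0)[:350].copy() if 0 else cv2.copyMakeBorder(cv2.resize(d['img'][180:235,304:359],(350,350),interpolation=2),0,100,0,0,0)])[:,:,::-1])
E
```

```text
cart [168.7 211.9] 105 [0.5339 0.2052 0.074 ] ((534.2536010742188, 205.9886016845703), (34.022850036621094, 23.226591110229492), 10.053175926208496)
cart [152.2 215.5] 108 [0.5247 0.253  0.0733] ((525.1500244140625, 253.65335083007812), (34.930442810058594, 23.071210861206055), 9.657526016235352)
cart [134.6 218.9] 106 [0.5157 0.3027 0.0744] ((516.5926513671875, 304.3648986816406), (34.09207534790039, 22.812522888183594), 10.827231407165527)
cart [118.  222.2] 110 [0.5081 0.3511 0.0735] ((507.6788024902344, 351.338134765625), (35.29448699951172, 23.674335479736328), 9.662489891052246)
rail all ((522.4861450195312, 301.1221923828125), (318.126953125, 177.73281860351562), 89.18376159667969)
collar 1217 0.12995065284204532 ((524.0404663085938, 0.07862285524606705), 82.89623260498047)
knob 329 0.04357020911228271 ((551.0609741210938, -266.9578857421875), 30.591806411743164)
disc 1261 0.006152092235935269 ((550.7281494140625, -261.97674560546875), 115.90064239501953)
table 0.00044291570528209867
```

View pics/c.png

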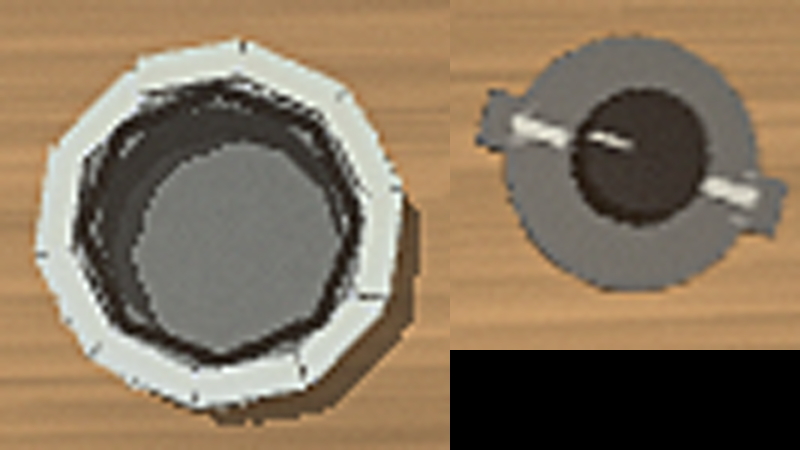

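Request:
carry_out(deltas=[{"dp": [0.4,-0.3375,-0.131],"delta_rot": [0,0,-0.349],"grip": 0},{"dp": [0.4,-0.3375,-0.131],"delta_rot": [0,0,-0.349],"grip": 0},{"dp": [0.4,-0.3375,-0.131],"delta_rot": [0,0,-0.349],"grip": 0},{"dp": [0.4,-0.3375,-0.131],"delta_rot": [0,0,-0.349],"grip": 0},{"dp": [0.4,-0.3375,-0.131],"delta_rot": [0,0,-0.349],"grip": 0},{"dp": [0.4,-0.3375,-0.131],"delta_rot": [0,0,-0.349],"grip": 0},{"dp": [0.4,-0.3375,-0.131],"delta_rot": [0,0,-0.349],"grip": 0},{"dp": [0.4,-0.3375,-0.131],"delta_rot": [0,0,-0.349],"grip": 0},{"dp": [0.4,-0.3375,-0.131],"delta_rot": [0,0,-0.349],"grip": 0},{"dp": [0.4,-0.3375,-0.131],"delta_rot": [0,0,-0.349],"grip": 0},{"dp": [0.4,-0.3375,-0.131],"delta_rot": [0,0,-0.349],"grip": 0},{"dp": [0.4,-0.3375,-0.131],"delta_rot": [0,0,-0.349],"grip": 0},{"dp": [0.4,-0.3375,-0.131],"delta_rot": [0,0,-0.349],"grip": 0},{"dp": [0.4,-0.3375,-0.131],"delta_rot": [0,0,-0.349],"grip": 0}], grip_force=25)

```text
clock: 1.32
position: [0.507, 0.3537, 0.2999]
tcp_rot: [0.64, 0.769, 0.0, -0.001]
contact_force: [-0.5, -0.1, -0.9]
finger_gap: 1.006
gripper_force: 0.0
```

```bash
cat >> h.py <<'E'
def st():
    from scipy.spatial.transform import Rotation as Ro
    o=env.observe(); R=Ro.from_quat(o['tcp_rot']).as_matrix()
    print('t',round(o['clock'],2),'pos',o['position'].round(4),'yaw_y',np.degrees(np.arctan2(R[1,1],R[0,1])).round(2),'zdir',R[:,2].round(3),'F',o['contact_force'].round(1),'M',o['moment'].round(2),'gap',(o['finger_gap']*88).round(1),'gf',round(o['gripper_force'],1),'q',o['joint_pos'].round(2)); return o
E
python3 - <<'E'
from h import *
st(); d=cam('wrist'); save(d,'w1.png'); print(d['eye'],d['R'].round(2))
P=cloud(d)
m=((P[...,2]>.066)&(P[...,2]<.08)).astype(np.uint8)
n,l,s,c=cv2.connectedComponentsWithStats(m)
for i in range(1,n):
    if s[i,4]>100: print(c[i].round(),s[i,4],cv2.minAreaRect((P[l==i][:,:2]*1000).astype(np.float32)))
E
```

```text
Traceback (most recent call last):
  File "h.py", line 24, in st
    print('t',round(o['clock'],2),'pos',o['position'].round(4),'yaw_y',np.degrees(np.arctan2(R[1,1],R[0,1])).round(2),'zdir',R[:,2].round(3),'F',o['contact_force'].round(1),'M',o['moment'].round(2),'gap',(o['finger_gap']*88).round(1),'gf',round(o['gripper_force'],1),'q',o['joint_pos'].round(2)); return o
                                                                                                                                                                                                            ^^^^^^^^^^^^^^^^^^^^^^^^^^
AttributeError: 'float' object has no attribute 'round'
```

```bash
sed -i "s/(o\['finger_gap'\]\*88).round(1)/round(o['finger_gap']*88,1)/" h.py
python3 - <<'E'
from h import *
st(); d=cam('wrist'); save(d,'w1.png'); print(d['eye'],d['R'].round(2))
P=cloud(d)
m=((P[...,2]>.066)&(P[...,2]<.08)).astype(np.uint8)
n,l,s,c=cv2.connectedComponentsWithStats(m)
for i in range(1,n):
    if s[i,4]>100: print(c[i].round(),s[i,4],cv2.minAreaRect((P[l==i][:,:2]*1000).astype(np.float32)))
E
```

```text
t 1.32 pos [0.507  0.3537 0.2999] yaw_y 10.48 zdir [-0.001  0.001 -1.   ] F [-0.5 -0.1 -0.9] M [-0.11  0.05  0.01] gap 88.6 gf 0.0 q [-0.88  0.62  0.28  1.72 -0.22  0.83 -0.32]
[0.49438703 0.42253376 0.27949157] [[ 0.98  0.17  0.05]
 [ 0.18 -0.95 -0.27]
 [ 0.    0.27 -0.96]]
[262. 200.] 1404 ((509.5023193359375, 355.429443359375), (33.9185676574707, 22.627134323120117), 9.410311698913574)
[261. 261.] 1287 ((518.1900634765625, 306.32916259765625), (33.55072784423828, 23.39307975769043), 10.097923278808594)
[260. 319.] 864 ((526.5214233398438, 256.42987060546875), (33.90620040893555, 20.727149963378906), 10.961873054504395)
```

View pics/w1.png

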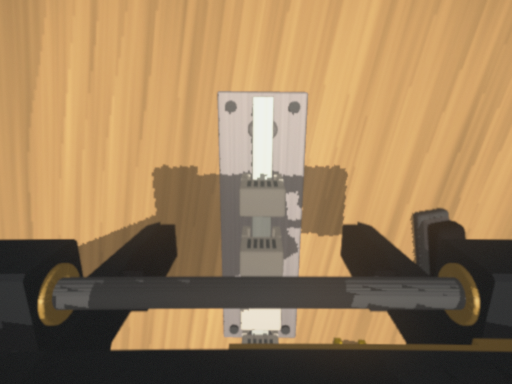

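Request:
carry_out(deltas=[{"dp": [0.0006,0.001,-0.05],"delta_rot": [0,0,0],"grip": 0.2},{"dp": [0.0006,0.001,-0.095],"delta_rot": [0,0,0],"grip": 0.3},{"dp": [0.0006,0.001,-0.115],"delta_rot": [0,0,0],"grip": 0.35},{"dp": [0.0006,0.001,-0.115],"delta_rot": [0,0,0],"grip": 0.4},{"dp": [0.0006,0.001,-0.115],"delta_rot": [0,0,0],"grip": 0.8},{"dp": [0.0006,0.001,-0.115],"delta_rot": [0,0,0],"grip": 0.8},{"dp": [0.0006,0.001,-0.115],"delta_rot": [0,0,0],"grip": 0.8},{"dp": [0.0006,0.001,-0.115],"delta_rot": [0,0,0],"grip": 0.8},{"dp": [0.0006,0.001,-0.115],"delta_rot": [0,0,0],"grip": 0.8},{"dp": [0.0006,0.001,-0.115],"delta_rot": [0,0,0],"grip": 0.8}], grip_force=35)

```text
clock: 2.2
position: [0.5092, 0.3534, 0.2094]
tcp_rot: [0.64, 0.768, 0.001, 0.0]
contact_force: [-2.0, 0.0, 7.6]
finger_gap: 0.381
gripper_force: 35.0
```

```bash
python3 -c "
from h import *
st()"
```

```text
t 2.2 pos [0.5092 0.3534 0.2094] yaw_y 10.35 zdir [ 0.002  0.002 -1.   ] F [-2.   0.   7.6] M [-0.1   0.34  0.02] gap 33.6 gf 35.0 q [-0.85  0.75  0.24  1.74 -0.26  0.67 -0.29]
```

Request:
carry_out(deltas=[{"dp": [0,0,0.02],"grip": 0.8,"delta_rot": [0,0,0]},{"dp": [0,0,0.05],"grip": 0.8,"delta_rot": [0,0,0]},{"dp": [0,0,0.1],"grip": 0.8,"delta_rot": [0,0,0]},{"dp": [0,0,0.15],"grip": 0.8,"delta_rot": [0,0,0]},{"dp": [0,0,0.171],"grip": 0.8,"delta_rot": [0,0,0]},{"dp": [0,0,0.171],"grip": 0.8,"delta_rot": [0,0,0]},{"dp": [0.0144,-0.412,0.171],"grip": 0.8,"delta_rot": [0,0,0]},{"dp": [0.0144,-0.412,0.171],"grip": 0.8,"delta_rot": [0,0,0]},{"dp": [0.0144,-0.412,0.171],"grip": 0.8,"delta_rot": [0,0,0]},{"dp": [0.0144,-0.412,0.171],"grip": 0.8,"delta_rot": [0,0,0]},{"dp": [0.0144,-0.412,0.171],"grip": 0.8,"delta_rot": [0,0,0]},{"dp": [0.0144,-0.412,0.171],"grip": 0.8,"delta_rot": [0,0,0]},{"dp": [0.0144,-0.412,0.171],"grip": 0.8,"delta_rot": [0,0,0]},{"dp": [0.0144,-0.412,0.171],"grip": 0.8,"delta_rot": [0,0,0]},{"dp": [0.0144,-0.412,0.171],"grip": 0.8,"delta_rot": [0,0,0]},{"dp": [0.0144,-0.412,0.171],"grip": 0.8,"delta_rot": [0,0,0]}])

```text
clock: 3.53
position: [0.5197, 0.0207, 0.3441]
tcp_rot: [0.643, 0.766, -0.001, -0.0]
contact_force: [-0.7, 1.6, -1.5]
finger_gap: 0.382
gripper_force: 35.0
```

```bash
python3 - <<'E'
from h import *
st(); d=cam('wrist'); save(d,'w2.png')
P=cloud(d); m=(P[...,2]>.124)&(P[...,2]<.138); q=P[m]; print(m.sum(), q.min(0),q.max(0))
E
```

```text
t 3.53 pos [0.5197 0.0207 0.3441] yaw_y 10.04 zdir [-0.001 -0.001 -1.   ] F [-0.7  1.6 -1.5] M [-0.02  0.04 -0.02] gap 33.6 gf 35.0 q [-0.42  0.41  0.36  1.95 -0.2   0.81  0.23]
9297 [ 0.44183283 -0.08051186  0.12400705] [0.60344045 0.08464123 0.13273381]
```

View pics/w2.png

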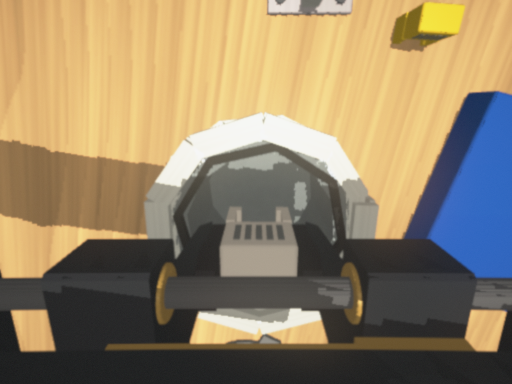

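Request:
carry_out(deltas=[{"dp": [0,0,-0.04],"grip": 0.8,"delta_rot": [0,0,0]},{"dp": [0,0,-0.08],"grip": 0.8,"delta_rot": [0,0,0]},{"dp": [0,0,-0.119],"grip": 0.8,"delta_rot": [0,0,0]},{"dp": [0,0,-0.119],"grip": 0.8,"delta_rot": [0,0,0]},{"dp": [0,0,-0.119],"grip": 0.8,"delta_rot": [0,0,0]},{"dp": [0,0,-0.119],"grip": 0.5,"delta_rot": [0,0,0]},{"dp": [0,0,-0.119],"grip": 0.5,"delta_rot": [0,0,0]},{"dp": [0,0,-0.119],"grip": 0.5,"delta_rot": [0,0,0]},{"dp": [0,0,-0.119],"grip": 0.5,"delta_rot": [0,0,0]},{"dp": [0,0,-0.05],"grip": 0.5,"delta_rot": [0,0,0]},{"dp": [0,0,0.01],"grip": 0.5,"delta_rot": [0,0,0]},{"dp": [0,0,0.01],"grip": 0.4,"delta_rot": [0,0,0]}])

```text
clock: 4.58
position: [0.5213, 0.0229, 0.3573]
tcp_rot: [0.641, 0.768, 0.002, 0.002]
contact_force: [1.4, -0.4, 0.6]
finger_gap: 0.555
gripper_force: 0.0
```

```bash
python3 - <<'E'
from h import *
st(); d=cam('wrist'); save(d,'w3.png')
E
```

```text
t 4.58 pos [0.5213 0.0229 0.3573] yaw_y 10.3 zdir [ 0.005  0.001 -1.   ] F [ 1.4 -0.4  0.6] M [-0.1  -0.06  0.02] gap 48.8 gf 0.0 q [-0.43  0.4   0.38  1.94 -0.19  0.84  0.23]
```

View pics/w3.png

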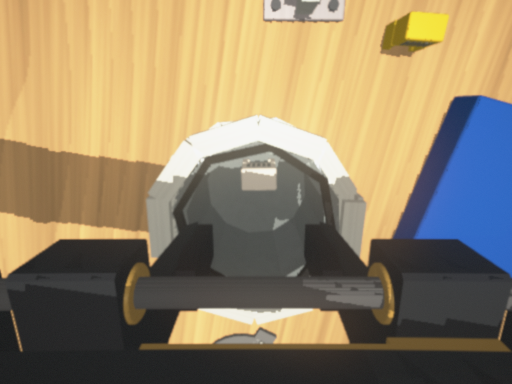

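The first cartridge stands upright in the drum at (258,178).

Request:
carry_out(deltas=[{"dp": [-0.0034,0.352,0],"grip": 0.25,"delta_rot": [0,0,0]},{"dp": [-0.0034,0.352,0],"grip": 0.25,"delta_rot": [0,0,0]},{"dp": [-0.0034,0.352,0],"grip": 0.25,"delta_rot": [0,0,0]},{"dp": [-0.0034,0.352,0],"grip": 0.25,"delta_rot": [0,0,0]},{"dp": [-0.0034,0.352,0],"grip": 0.25,"delta_rot": [0,0,0]},{"dp": [-0.0034,0.352,0],"grip": 0.25,"delta_rot": [0,0,0]},{"dp": [-0.0034,0.352,0],"grip": 0.25,"delta_rot": [0,0,0]},{"dp": [-0.0034,0.352,-0.03],"grip": 0.25,"delta_rot": [0,0,0]},{"dp": [-0.0034,0.352,-0.08],"grip": 0.25,"delta_rot": [0,0,0]},{"dp": [-0.0034,0.352,-0.13],"grip": 0.25,"delta_rot": [0,0,0]},{"dp": [-0.0034,0.352,-0.165],"grip": 0.3,"delta_rot": [0,0,0]},{"dp": [-0.0034,0.352,-0.181],"grip": 0.4,"delta_rot": [0,0,0]},{"dp": [-0.0034,0.352,-0.181],"grip": 0.8,"delta_rot": [0,0,0]},{"dp": [-0.0034,0.352,-0.181],"grip": 0.8,"delta_rot": [0,0,0]},{"dp": [-0.0034,0.352,-0.181],"grip": 0.8,"delta_rot": [0,0,0]},{"dp": [-0.0034,0.352,-0.181],"grip": 0.8,"delta_rot": [0,0,0]},{"dp": [-0.0034,0.352,-0.181],"grip": 0.8,"delta_rot": [0,0,0]},{"dp": [-0.0034,0.352,-0.165],"grip": 0.8,"delta_rot": [0,0,0]},{"dp": [-0.0034,0.352,-0.13],"grip": 0.8,"delta_rot": [0,0,0]},{"dp": [-0.0034,0.352,-0.08],"grip": 0.8,"delta_rot": [0,0,0]}], grip_force=35)

```text
clock: 6.3
position: [0.5165, 0.3044, 0.2885]
tcp_rot: [0.64, 0.768, -0.002, -0.0]
contact_force: [0.5, -0.1, -0.6]
finger_gap: 0.384
gripper_force: 35.0
```

Request:
carry_out(deltas=[{"dp": [0,0,0.05],"grip": 0.8,"delta_rot": [0,0,0]},{"dp": [0,0,0.07],"grip": 0.8,"delta_rot": [0,0,0]},{"dp": [0.0134,-0.411,0.07],"grip": 0.8,"delta_rot": [0,0,0]},{"dp": [0.0134,-0.411,0.07],"grip": 0.8,"delta_rot": [0,0,0]},{"dp": [0.0134,-0.411,0.07],"grip": 0.8,"delta_rot": [0,0,0]},{"dp": [0.0134,-0.411,0.07],"grip": 0.8,"delta_rot": [0,0,0]},{"dp": [0.0134,-0.411,0.07],"grip": 0.8,"delta_rot": [0,0,0]},{"dp": [0.0134,-0.411,0.07],"grip": 0.8,"delta_rot": [0,0,0]},{"dp": [0.0134,-0.411,0.07],"grip": 0.8,"delta_rot": [0,0,0]},{"dp": [0.0134,-0.411,0.07],"grip": 0.8,"delta_rot": [0,0,0]},{"dp": [0.0134,-0.411,0.07],"grip": 0.8,"delta_rot": [0,0,0]},{"dp": [0.0134,-0.411,0.04],"grip": 0.8,"delta_rot": [0,0,0]},{"dp": [0.0134,-0.411,0],"grip": 0.8,"delta_rot": [0,0,0]},{"dp": [0.0134,-0.411,-0.049],"grip": 0.8,"delta_rot": [0,0,0]},{"dp": [0.0134,-0.411,-0.049],"grip": 0.8,"delta_rot": [0,0,0]},{"dp": [0.0134,-0.411,-0.049],"grip": 0.5,"delta_rot": [0,0,0]},{"dp": [0.0134,-0.411,-0.049],"grip": 0.5,"delta_rot": [0,0,0]},{"dp": [0.0134,-0.411,-0.049],"grip": 0.5,"delta_rot": [0,0,0]},{"dp": [0.0134,-0.411,0],"grip": 0.5,"delta_rot": [0,0,0]},{"dp": [0.0134,-0.411,0.05],"grip": 0.5,"delta_rot": [0,0,0]}])

```text
clock: 7.97
position: [0.5277, -0.0238, 0.3302]
tcp_rot: [0.641, 0.768, -0.001, -0.001]
contact_force: [1.6, 0.5, 0.2]
finger_gap: 0.496
gripper_force: 0.0
```

Request:
carry_out(deltas=[{"dp": [-0.0025,0,0.02],"grip": 0.4,"delta_rot": [0,0,0]},{"dp": [-0.0025,0.3488,0.02],"grip": 0.25,"delta_rot": [0,0,0]},{"dp": [-0.0025,0.3488,0.02],"grip": 0.25,"delta_rot": [0,0,0]},{"dp": [-0.0025,0.3488,0.02],"grip": 0.25,"delta_rot": [0,0,0]},{"dp": [-0.0025,0.3488,0.02],"grip": 0.25,"delta_rot": [0,0,0]},{"dp": [-0.0025,0.3488,0.02],"grip": 0.25,"delta_rot": [0,0,0]},{"dp": [-0.0025,0.3488,0.02],"grip": 0.25,"delta_rot": [0,0,0]},{"dp": [-0.0025,0.3488,0.02],"grip": 0.25,"delta_rot": [0,0,0]},{"dp": [-0.0025,0.3488,-0.03],"grip": 0.25,"delta_rot": [0,0,0]},{"dp": [-0.0025,0.3488,-0.08],"grip": 0.25,"delta_rot": [0,0,0]},{"dp": [-0.0025,0.3488,-0.125],"grip": 0.3,"delta_rot": [0,0,0]},{"dp": [-0.0025,0.3488,-0.151],"grip": 0.4,"delta_rot": [0,0,0]},{"dp": [-0.0025,0.3488,-0.151],"grip": 0.8,"delta_rot": [0,0,0]},{"dp": [-0.0025,0.3488,-0.151],"grip": 0.8,"delta_rot": [0,0,0]},{"dp": [-0.0025,0.3488,-0.151],"grip": 0.8,"delta_rot": [0,0,0]},{"dp": [-0.0025,0.3488,-0.151],"grip": 0.8,"delta_rot": [0,0,0]},{"dp": [-0.0025,0.3488,-0.151],"grip": 0.8,"delta_rot": [0,0,0]},{"dp": [-0.0025,0.3488,-0.135],"grip": 0.8,"delta_rot": [0,0,0]},{"dp": [-0.0025,0.3488,-0.1],"grip": 0.8,"delta_rot": [0,0,0]},{"dp": [-0.0025,0.3488,-0.05],"grip": 0.8,"delta_rot": [0,0,0]}])

```text
clock: 9.63
position: [0.5253, 0.2548, 0.2891]
tcp_rot: [0.64, 0.768, -0.002, -0.0]
contact_force: [0.3, 1.2, -0.6]
finger_gap: 0.384
gripper_force: 35.0
```

```bash
python3 - <<'E'
from h import *
st(); d=cam('top'); cv2.imwrite('pics/t2.png',cv2.resize(d['img'][165:260,80:370],None,fx=2.75,fy=2.75,interpolation=2)[:,:,::-1])
E
```

```text
t 9.63 pos [0.5253 0.2548 0.2891] yaw_y 10.34 zdir [-0.003 -0.002 -1.   ] F [ 0.3  1.2 -0.6] M [-0.01  0.02 -0.03] gap 33.7 gf 35.0 q [-0.75  0.59  0.3   1.82 -0.24  0.77 -0.15]
```

View pics/t2.png

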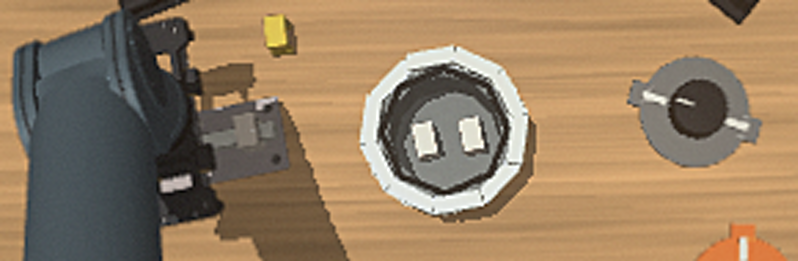

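Two cartridges stand apart in the drum, and the lid hasn't moved. The third goes in now.

Request:
carry_out(deltas=[{"dp": [0,0,0.05],"grip": 0.8,"delta_rot": [0,0,0]},{"dp": [0,0,0.07],"grip": 0.8,"delta_rot": [0,0,0]},{"dp": [0.016,-0.3156,0.07],"grip": 0.8,"delta_rot": [0,0,0]},{"dp": [0.016,-0.3156,0.07],"grip": 0.8,"delta_rot": [0,0,0]},{"dp": [0.016,-0.3156,0.07],"grip": 0.8,"delta_rot": [0,0,0]},{"dp": [0.016,-0.3156,0.07],"grip": 0.8,"delta_rot": [0,0,0]},{"dp": [0.016,-0.3156,0.07],"grip": 0.8,"delta_rot": [0,0,0]},{"dp": [0.016,-0.3156,0.07],"grip": 0.8,"delta_rot": [0,0,0]},{"dp": [0.016,-0.3156,0.07],"grip": 0.8,"delta_rot": [0,0,0]},{"dp": [0.016,-0.3156,0.07],"grip": 0.8,"delta_rot": [0,0,0]},{"dp": [0.016,-0.3156,0.04],"grip": 0.8,"delta_rot": [0,0,0]},{"dp": [0.016,-0.3156,0],"grip": 0.8,"delta_rot": [0,0,0]},{"dp": [0.016,-0.3156,-0.049],"grip": 0.8,"delta_rot": [0,0,0]},{"dp": [0.016,-0.3156,-0.049],"grip": 0.8,"delta_rot": [0,0,0]},{"dp": [0.016,-0.3156,-0.049],"grip": 0.56,"delta_rot": [0,0,0]},{"dp": [0.016,-0.3156,-0.049],"grip": 0.56,"delta_rot": [0,0,0]},{"dp": [0.016,-0.3156,-0.049],"grip": 0.56,"delta_rot": [0,0,0]},{"dp": [0.016,-0.3156,0],"grip": 0.56,"delta_rot": [0,0,0]},{"dp": [0.016,-0.3156,0.05],"grip": 0.56,"delta_rot": [0,0,0]}])

```text
clock: 11.27
position: [0.5384, 0.0029, 0.3299]
tcp_rot: [0.64, 0.768, -0.001, -0.001]
contact_force: [1.1, 0.2, 0.3]
finger_gap: 0.441
gripper_force: 0.0
```

Request:
carry_out(deltas=[{"dp": [-0.0048,0,0.02],"grip": 0.4,"delta_rot": [0,0,0]},{"dp": [-0.0048,0.255,0.02],"grip": 0.25,"delta_rot": [0,0,0]},{"dp": [-0.0048,0.255,0.02],"grip": 0.25,"delta_rot": [0,0,0]},{"dp": [-0.0048,0.255,0.02],"grip": 0.25,"delta_rot": [0,0,0]},{"dp": [-0.0048,0.255,0.02],"grip": 0.25,"delta_rot": [0,0,0]},{"dp": [-0.0048,0.255,0.02],"grip": 0.25,"delta_rot": [0,0,0]},{"dp": [-0.0048,0.255,0.02],"grip": 0.25,"delta_rot": [0,0,0]},{"dp": [-0.0048,0.255,-0.03],"grip": 0.25,"delta_rot": [0,0,0]},{"dp": [-0.0048,0.255,-0.08],"grip": 0.25,"delta_rot": [0,0,0]},{"dp": [-0.0048,0.255,-0.125],"grip": 0.3,"delta_rot": [0,0,0]},{"dp": [-0.0048,0.255,-0.151],"grip": 0.4,"delta_rot": [0,0,0]},{"dp": [-0.0048,0.255,-0.151],"grip": 0.8,"delta_rot": [0,0,0]},{"dp": [-0.0048,0.255,-0.151],"grip": 0.8,"delta_rot": [0,0,0]},{"dp": [-0.0048,0.255,-0.151],"grip": 0.8,"delta_rot": [0,0,0]},{"dp": [-0.0048,0.255,-0.151],"grip": 0.8,"delta_rot": [0,0,0]},{"dp": [-0.0048,0.255,-0.151],"grip": 0.8,"delta_rot": [0,0,0]},{"dp": [-0.0048,0.255,-0.135],"grip": 0.8,"delta_rot": [0,0,0]},{"dp": [-0.0048,0.255,-0.1],"grip": 0.8,"delta_rot": [0,0,0]},{"dp": [-0.0048,0.255,-0.05],"grip": 0.8,"delta_rot": [0,0,0]}])

```text
clock: 12.85
position: [0.5342, 0.2064, 0.289]
tcp_rot: [0.64, 0.768, -0.002, -0.001]
contact_force: [0.4, -0.3, -0.7]
finger_gap: 0.383
gripper_force: 35.0
```

```bash
python3 - <<'E'
from h import *
d=cam('top'); P=cloud(d); Z=P[...,2]
m=np.zeros(Z.shape,bool); m[175:250,205:280]=1
# inner tops
k=(m&(Z>.05)&(Z<.11)&(d['img'].min(2)>150)).astype(np.uint8)
n,l,s,c=cv2.connectedComponentsWithStats(k)
for i in range(1,n):
    if s[i,4]>15: print(c[i].round(),s[i,4],np.median(P[l==i],0).round(4),cv2.minAreaRect((P[l==i][:,:2]*1000).astype(np.float32)))
# collar radial profile
q=P[m&(Z>.126)&(Z<.136)]-[.524,0,0]; r=np.hypot(q[:,0],q[:,1]); a=np.degrees(np.arctan2(q[:,1],q[:,0]))
for t in range(-180,180,10):
    s_=(a>=t)&(a<t+10)
    if s_.sum(): print(t,s_.sum(),(r[s_].min()*1e3).round(),(r[s_].max()*1e3).round(),end=' | ')
E
```

```text
[237. 212.] 165 [0.5302 0.0135 0.0624] ((529.5687866210938, 13.302743911743164), (43.09632110595703, 43.139427185058594), 11.796269416809082)
[251. 213.] 83 [ 0.5271 -0.0258  0.0628] ((526.6616821289062, -25.464374542236328), (32.791263580322266, 19.997520446777344), 9.921313285827637)
-180 28 61.0 80.0 | -170 27 67.0 82.0 | -160 22 60.0 82.0 | -150 1 58.0 58.0 | -120 25 59.0 82.0 | -110 29 56.0 81.0 | -100 27 64.0 80.0 | -90 25 67.0 82.0 | -80 32 56.0 82.0 | -70 26 58.0 80.0 | -60 30 55.0 81.0 | -50 28 58.0 83.0 | -40 29 64.0 82.0 | -30 29 54.0 79.0 | -20 25 66.0 81.0 | -10 30 57.0 82.0 | 0 25 64.0 80.0 | 10 30 57.0 81.0 | 20 22 67.0 82.0 | 40 1 61.0 61.0 | 50 2 58.0 60.0 | 60 20 66.0 83.0 | 70 27 58.0 80.0 | 80 30 57.0 81.0 | 90 24 68.0 82.0 | 100 29 66.0 83.0 | 110 28 56.0 81.0 | 120 31 57.0 81.0 | 130 27 62.0 83.0 | 140 29 65.0 81.0 | 150 30 58.0 81.0 | 160 28 57.0 83.0 | 170 26 66.0 82.0 |
```

Request:
carry_out(deltas=[{"dp": [0,0,0.05],"grip": 0.8,"delta_rot": [0,0,0]},{"dp": [0,0,0.07],"grip": 0.8,"delta_rot": [0,0,0]},{"dp": [-0.0329,-0.2619,0.07],"grip": 0.8,"delta_rot": [0,0,0]},{"dp": [-0.0329,-0.2619,0.07],"grip": 0.8,"delta_rot": [0,0,0]},{"dp": [-0.0329,-0.2619,0.07],"grip": 0.8,"delta_rot": [0,0,0]},{"dp": [-0.0329,-0.2619,0.07],"grip": 0.8,"delta_rot": [0,0,0]},{"dp": [-0.0329,-0.2619,0.07],"grip": 0.8,"delta_rot": [0,0,0]},{"dp": [-0.0329,-0.2619,0.07],"grip": 0.8,"delta_rot": [0,0,0]},{"dp": [-0.0329,-0.2619,0.07],"grip": 0.8,"delta_rot": [0,0,0]},{"dp": [-0.0329,-0.2619,0.07],"grip": 0.8,"delta_rot": [0,0,0]},{"dp": [-0.0329,-0.2619,0.04],"grip": 0.8,"delta_rot": [0,0,0]},{"dp": [-0.0329,-0.2619,0],"grip": 0.8,"delta_rot": [0,0,0]},{"dp": [-0.0329,-0.2619,-0.049],"grip": 0.8,"delta_rot": [0,0,0]},{"dp": [-0.0329,-0.2619,-0.049],"grip": 0.8,"delta_rot": [0,0,0]},{"dp": [-0.0329,-0.2619,-0.049],"grip": 0.57,"delta_rot": [0,0,0]},{"dp": [-0.0329,-0.2619,-0.049],"grip": 0.57,"delta_rot": [0,0,0]},{"dp": [-0.0329,-0.2619,-0.049],"grip": 0.57,"delta_rot": [0,0,0]},{"dp": [-0.0329,-0.2619,0],"grip": 0.57,"delta_rot": [0,0,0]},{"dp": [-0.0329,-0.2619,0.05],"grip": 0.57,"delta_rot": [0,0,0]}])

```text
clock: 14.48
position: [0.5083, -0.0026, 0.3299]
tcp_rot: [0.64, 0.768, -0.001, -0.001]
contact_force: [1.7, 0.9, 0.3]
finger_gap: 0.429
gripper_force: 0.0
```

Request:
carry_out(deltas=[{"dp": [0.053,-0.33,0.02],"grip": 0.3,"delta_rot": [0,0,0.04]},{"dp": [0.053,-0.33,0.02],"grip": 0,"delta_rot": [0,0,0.553]},{"dp": [0.053,-0.33,0.02],"grip": 0,"delta_rot": [0,0,0.553]},{"dp": [0.053,-0.33,0.02],"grip": 0,"delta_rot": [0,0,0.553]},{"dp": [0.053,-0.33,0.02],"grip": 0,"delta_rot": [0,0,0.553]},{"dp": [0.053,-0.33,0.02],"grip": 0,"delta_rot": [0,0,0.553]},{"dp": [0.053,-0.33,0.02],"grip": 0,"delta_rot": [0,0,0.553]},{"dp": [0.053,-0.33,0.02],"grip": 0,"delta_rot": [0,0,0.553]},{"dp": [0.053,-0.33,0.02],"grip": 0,"delta_rot": [0,0,0.553]},{"dp": [0.053,-0.33,0.02],"grip": 0,"delta_rot": [0,0,0.553]},{"dp": [0.053,-0.33,0.02],"grip": 0,"delta_rot": [0,0,0.553]},{"dp": [0.053,-0.33,0.02],"grip": 0,"delta_rot": [0,0,0.553]},{"dp": [0.053,-0.33,0.02],"grip": 0,"delta_rot": [0,0,0.553]},{"dp": [0.053,-0.33,0.02],"grip": 0,"delta_rot": [0,0,0.553]},{"dp": [0.053,-0.33,0.02],"grip": 0,"delta_rot": [0,0,0.553]},{"dp": [0.053,-0.33,0.02],"grip": 0,"delta_rot": [0,0,0.553]},{"dp": [0.053,-0.33,0.02],"grip": 0,"delta_rot": [0,0,0.553]}])

```text
clock: 15.9
position: [0.5514, -0.2669, 0.3459]
tcp_rot: [-0.171, 0.985, -0.001, 0.001]
contact_force: [0.3, 0.1, 0.3]
finger_gap: 0.999
gripper_force: 0.0
```

```bash
python3 - <<'E'
from h import *
st(); w=cam('wrist'); save(w,'w4.png'); P=cloud(w); Z=P[...,2]
near=np.hypot(P[...,0]-.551,P[...,1]+.267)<.1
def circ(m):
    q=P[m];print(m.sum(),np.median(q[:,2]).round(4),cv2.minEnclosingCircle((q[:,:2]*1000).astype(np.float32)))
circ(near&(Z>.038)&(Z<.05)); 
k=near&(Z>.003)&(Z<.02); q=P[k]; c=np.median(P[near&(Z>.038)&(Z<.05)],0); print(c)
hsv=cv2.cvtColor(w['img'],cv2.COLOR_RGB2HSV); g=near&(hsv[...,1]<60)&(Z>.003)&(Z<.02); q=P[g]; r=np.hypot(*(q-c)[:,:2].T)
e=q[r>.064]; a=np.arctan2(*(e-c)[:,1::-1].T); print('ear',len(e),np.degrees(np.angle(np.exp(2j*a).mean())/2),np.degrees(np.unique(a.round(1))))
print('zmax vs', np.percentile(q[:,2],[5,50,95,99]))
d=cam('top');P=cloud(d);Z=P[...,2]
m=np.zeros(Z.shape,bool); m[175:250,205:280]=1
q=P[m&(Z>.126)&(Z<.136)]-[.524,0,0]; r=np.hypot(q[:,0],q[:,1]); a=np.degrees(np.arctan2(q[:,1],q[:,0]));a=a[r>.066]; a.sort()
g=np.diff(a); i=np.argsort(g)[-3:]; print([(a[j].round(1),a[j+1].round(1)) for j in i])
cv2.imwrite('pics/t3.png',cv2.resize(d['img'][175:250,205:280],(500,500),interpolation=2)[:,:,::-1])
k=m&(Z>.02)&(Z<.115)&(d['img'].min(2)>140);print('inside zmax',np.percentile(Z[k],[50,90,99]))
E
```

```text
t 15.9 pos [ 0.5514 -0.2669  0.3459] yaw_y 109.67 zdir [ 0.001 -0.001 -1.   ] F [0.3 0.1 0.3] M [-0.02  0.02  0.01] gap 87.9 gf 0.0 q [ 0.37  0.54  0.    1.69 -0.    0.91  2.29]
2753 0.0429 ((552.017333984375, -264.8437194824219), 30.5079288482666)
[ 0.55048002 -0.26552233  0.04294537]
ear 342 70.72575677309496 [-120.32113698 -114.59155903 -108.86198107 -103.13240312  -97.40282517
   57.29577951   63.02535746   68.75493542   74.48451337   80.21409132]
zmax vs [0.00430139 0.00556212 0.00786371 0.01025268]
[(np.float64(-2.8), np.float64(-0.8)), (np.float64(-151.5), np.float64(-118.2)), (np.float64(28.0), np.float64(62.4))]
inside zmax [0.06555682 0.11366109 0.11486853]
```

View pics/w4.png

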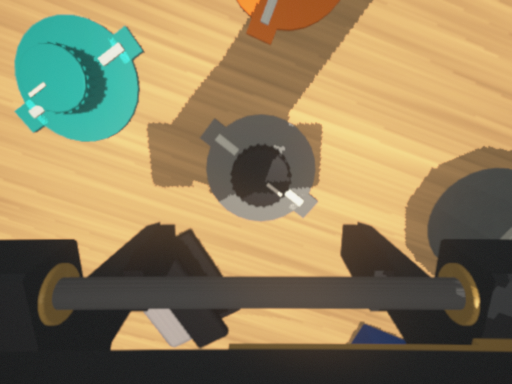

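View pics/t3.png

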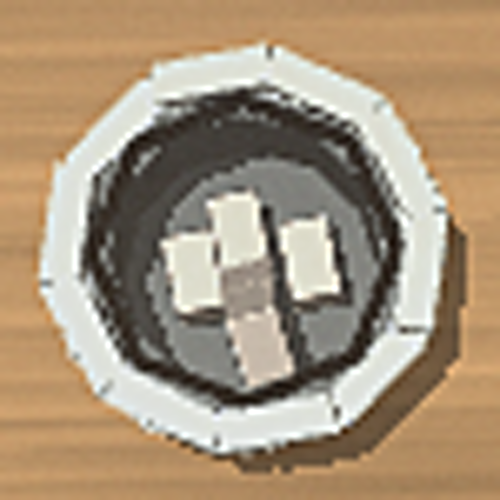

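Four cartridges are in the drum, with the fourth leaning at (255,330). The collar gaps are centred at 45° and −135°. The grey lid is at about (0.551, −0.266), with its ears at about 71°.

Request:
carry_out(deltas=[{"dp": [0,0.0008,-0.05],"grip": 0,"delta_rot": [0,0,0]},{"dp": [0,0.0008,-0.1],"grip": 0,"delta_rot": [0,0,0]},{"dp": [0,0.0008,-0.15],"grip": 0,"delta_rot": [0,0,0]},{"dp": [0,0.0008,-0.185],"grip": 0,"delta_rot": [0,0,0]},{"dp": [0,0.0008,-0.206],"grip": 0,"delta_rot": [0,0,0]},{"dp": [0,0.0008,-0.206],"grip": 0,"delta_rot": [0,0,0]},{"dp": [0,0.0008,-0.206],"grip": 0.25,"delta_rot": [0,0,0]},{"dp": [0,0.0008,-0.206],"grip": 0.6,"delta_rot": [0,0,0]},{"dp": [0,0.0008,-0.206],"grip": 0.6,"delta_rot": [0,0,0]},{"dp": [0,0.0008,-0.206],"grip": 0.6,"delta_rot": [0,0,0]},{"dp": [0,0.0008,-0.206],"grip": 0.6,"delta_rot": [0,0,0]},{"dp": [0,0.0008,-0.206],"grip": 0.6,"delta_rot": [0,0,0]}], grip_force=60)

```text
clock: 17.0
position: [0.5518, -0.2662, 0.1812]
tcp_rot: [-0.173, 0.985, -0.0, 0.001]
contact_force: [-2.0, 0.8, 6.7]
finger_gap: 0.646
gripper_force: 60.0
```

```bash
python3 - <<'E'
from h import *
st(); d=cam('top');P=cloud(d)
print(P[205:232:2,236:248:2,2].round(3))
E
```

```text
t 17.0 pos [ 0.5518 -0.2662  0.1812] yaw_y 109.88 zdir [ 0.002 -0.    -1.   ] F [-2.   0.8  6.7] M [ 0.4   0.28 -0.02] gap 56.8 gf 60.0 q [ 0.38  0.78 -0.    1.75  0.    0.61  2.29]
[[0.063 0.068 0.068 0.063 0.015 0.009]
 [0.056 0.062 0.059 0.065 0.005 0.012]
 [0.068 0.062 0.063 0.066 0.066 0.014]
 [0.062 0.063 0.06  0.067 0.06  0.015]
 [0.067 0.062 0.067 0.07  0.06  0.012]
 [0.059 0.061 0.071 0.077 0.077 0.012]
 [0.062 0.075 0.076 0.079 0.085 0.01 ]
 [0.067 0.083 0.088 0.09  0.097 0.088]
 [0.06  0.044 0.102 0.104 0.099 0.107]
 [0.008 0.011 0.106 0.104 0.111 0.108]
 [0.014 0.011 0.103 0.104 0.098 0.104]
 [0.011 0.009 0.102 0.099 0.096 0.097]
 [0.011 0.006 0.017 0.096 0.098 0.097]
 [0.012 0.011 0.01  0.094 0.093 0.095]]
```

Request:
carry_out(deltas=[{"dp": [0,0,0.03],"grip": 0.6,"delta_rot": [0,0,0]},{"dp": [0,0,0.075],"grip": 0.6,"delta_rot": [0,0,0]},{"dp": [0,0,0.12],"grip": 0.6,"delta_rot": [0,0,0]},{"dp": [0,0,0.165],"grip": 0.6,"delta_rot": [0,0,0]},{"dp": [0,0,0.206],"grip": 0.6,"delta_rot": [0,0,0]},{"dp": [0,0,0.206],"grip": 0.6,"delta_rot": [0,0,0]},{"dp": [-0.0343,0.3335,0.206],"grip": 0.6,"delta_rot": [0,0,-0.144]},{"dp": [-0.0343,0.3335,0.206],"grip": 0.6,"delta_rot": [0,0,-0.144]},{"dp": [-0.0343,0.3335,0.206],"grip": 0.6,"delta_rot": [0,0,-0.144]},{"dp": [-0.0343,0.3335,0.206],"grip": 0.6,"delta_rot": [0,0,-0.144]},{"dp": [-0.0343,0.3335,0.206],"grip": 0.6,"delta_rot": [0,0,-0.144]},{"dp": [-0.0343,0.3335,0.206],"grip": 0.6,"delta_rot": [0,0,-0.144]},{"dp": [-0.0343,0.3335,0.206],"grip": 0.6,"delta_rot": [0,0,-0.144]},{"dp": [-0.0343,0.3335,0.206],"grip": 0.6,"delta_rot": [0,0,-0.144]},{"dp": [-0.0343,0.3335,0.206],"grip": 0.6,"delta_rot": [0,0,-0.144]},{"dp": [-0.0343,0.3335,0.206],"grip": 0.6,"delta_rot": [0,0,-0.144]}])

```text
clock: 18.38
position: [0.5236, -0.0005, 0.3444]
tcp_rot: [0.053, 0.999, -0.0, -0.0]
contact_force: [-0.0, -0.2, -2.7]
finger_gap: 0.643
gripper_force: 60.0
```

```bash
python3 - <<'E'
from h import *
st(); w=cam('wrist'); save(w,'w5.png'); P=cloud(w); Z=P[...,2]
hsv=cv2.cvtColor(w['img'],cv2.COLOR_RGB2HSV)
c=np.array([.5237,.0005,0]); R=np.hypot(P[...,0]-c[0],P[...,1]-c[1]); A=np.arctan2(P[...,1]-c[1],P[...,0]-c[0])
k=(Z>.16)&(Z<.185)&(R<.09); print('disc',k.sum(),np.percentile(Z[k],[10,50,90]).round(4))
e=k&(R>.065); print('ear deg',e.sum(),np.degrees(A[e].min()),np.degrees(np.median(A[e])),np.degrees(A[e].max()))
d=k&(R<.064)&(R>.052); q=P[d][:,:2]
# circle fit on disc outer edge
u=P[k&(R<.0645)][:,:2]; h=cv2.convexHull((u*1000).astype(np.float32)).reshape(-1,2); h=h[np.hypot(*(h-c[:2]*1000).T)>56]
s=np.linalg.lstsq(np.c_[2*h,np.ones(len(h))],(h**2).sum(1),rcond=None)[0]; print('disc c',s[:2],np.sqrt(s[2]+s[0]**2+s[1]**2))
m=(Z>.125)&(Z<.136)&(R>.05)&(R<.095); a=np.sort(np.degrees(A[m&(R>.068)])); print('collar',m.sum(),a.min(),a.max()); g=np.diff(a);i=np.argsort(g)[-3:];print([(a[j],a[j+1]) for j in i])
E
```

```text
t 18.38 pos [ 5.236e-01 -5.000e-04  3.444e-01] yaw_y 83.91 zdir [-0.001 -0.001 -1.   ] F [-0.  -0.2 -2.7] M [ 0.01  0.   -0.01] gap 56.5 gf 60.0 q [-0.13  0.4   0.05  1.93 -0.03  0.81  1.4 ]
disc 16462 [0.1679 0.1687 0.1703]
ear deg 987 -145.86299935826574 -134.21917642058742 37.84598594616115
disc c [523.30734013  -1.97528192] 60.392844037101796
collar 7288 -179.96141903269918 179.98607389134128
[(np.float64(-80.74417357075828), np.float64(-79.02492714127438)), (np.float64(-152.0318153251407), np.float64(-112.6197200966036)), (np.float64(-74.36056106023602), np.float64(62.72406374855376))]
```

View pics/w5.png

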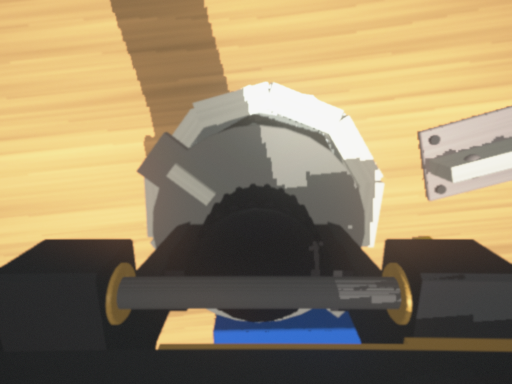

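```bash
python3 - <<'E'
from h import *
st(); w=cam('wrist'); P=cloud(w); Z=P[...,2]
def fit(h):
    s=np.linalg.lstsq(np.c_[2*h,np.ones(len(h))],(h**2).sum(1),rcond=None)[0]; r=np.sqrt(s[2]+s[0]**2+s[1]**2); e=np.hypot(*(h-s[:2]).T)-r; return s[:2],r,np.abs(e).max(),len(h)
c=np.array([523.5,0]); R=np.hypot(P[...,0]-.5235,P[...,1]); 
for lo,hi,rm,rM,t in ((.126,.135,.05,.09,'collar'),(.16,.175,0,.0635,'disc')):
    u=P[(Z>lo)&(Z<hi)&(R>rm)&(R<rM)][:,:2]*1000
    a=np.degrees(np.arctan2(*(u-c)[:,::-1].T)); h=[]
    for b in range(-180,180,6):
        s=u[(a>=b)&(a<b+6)]
        if len(s)<5: continue
        r=np.hypot(*(s-c).T); j=r.argmax()
        if r[j]>(74 if t=='collar' else 56): h.append(s[j])
    print(t,*fit(np.array(h)))
E
```

```text
t 18.43 pos [ 0.5237 -0.001   0.3444] yaw_y 83.83 zdir [-0.    -0.001 -1.   ] F [ 0.3 -0.2 -2.7] M [-0.03 -0.03 -0.01] gap 57.0 gf 60.0 q [-0.13  0.4   0.05  1.93 -0.03  0.81  1.4 ]
collar [524.79960217   1.59931041] 81.64627611374209 1.997163942854442 32
disc [523.63005412  -1.96072109] 60.02416121856255 2.437683679745504 42
```

Request:
carry_out(deltas=[{"dp": [0.001,0.0031,-0.015],"grip": 0.6,"delta_rot": [0,0,-0.003]},{"dp": [0.001,0.0031,-0.03],"grip": 0.6,"delta_rot": [0,0,-0.003]},{"dp": [0.001,0.0031,-0.04],"grip": 0.6,"delta_rot": [0,0,-0.003]},{"dp": [0.001,0.0031,-0.0465],"grip": 0.6,"delta_rot": [0,0,-0.003]},{"dp": [0.001,0.0031,-0.0465],"grip": 0.6,"delta_rot": [0,0,-0.003]},{"dp": [0.001,0.0031,-0.0465],"grip": 0.6,"delta_rot": [0,0,-0.003]}])

```text
clock: 18.98
position: [0.5247, 0.0026, 0.3075]
tcp_rot: [0.058, 0.998, -0.0, -0.0]
contact_force: [-0.2, -0.4, -3.1]
finger_gap: 0.644
gripper_force: 60.0
```

```bash
python3 -c "
from h import *
st()"
```

```text
t 18.98 pos [0.5247 0.0026 0.3075] yaw_y 83.38 zdir [-0. -0. -1.] F [-0.2 -0.4 -3.1] M [-0.    0.02  0.02] gap 56.7 gf 60.0 q [-0.13  0.46  0.05  1.95 -0.03  0.73  1.39]
```

Request:
carry_out(deltas=[{"dp": [0,0,-0.005],"grip": 0.6,"delta_rot": [0,0,0]},{"dp": [0,0,-0.008],"grip": 0.6,"delta_rot": [0,0,0]},{"dp": [0,0,-0.0115],"grip": 0.6,"delta_rot": [0,0,0]},{"dp": [0,0,-0.0135],"grip": 0.6,"delta_rot": [0,0,0]},{"dp": [0,0,-0.0135],"grip": 0.6,"delta_rot": [0,0,0]},{"dp": [0,0,-0.0135],"grip": 0.6,"delta_rot": [0,0,0]}])

```text
clock: 19.48
position: [0.5251, 0.003, 0.2972]
tcp_rot: [0.057, 0.998, -0.0, 0.001]
contact_force: [-0.0, -0.9, 3.5]
finger_gap: 0.647
gripper_force: 60.0
```

```bash
python3 -c "
from h import *
st()"
```

```text
t 19.48 pos [0.5251 0.003  0.2972] yaw_y 83.42 zdir [ 0.002 -0.    -1.   ] F [-0.  -0.9  3.5] M [-0.3  -0.14 -0.02] gap 56.9 gf 60.0 q [-0.13  0.48  0.05  1.95 -0.03  0.71  1.4 ]
```

Request:
carry_out(deltas=[{"dp": [0,0,0],"grip": 0.6,"delta_rot": [0,0,-0.03]},{"dp": [0,0,0],"grip": 0.6,"delta_rot": [0,0,-0.06]},{"dp": [0,0,0],"grip": 0.6,"delta_rot": [0,0,-0.09]},{"dp": [0,0,0],"grip": 0.6,"delta_rot": [0,0,-0.12]},{"dp": [0,0,0],"grip": 0.6,"delta_rot": [0,0,-0.15]},{"dp": [0,0,0],"grip": 0.6,"delta_rot": [0,0,-0.18]},{"dp": [0,0,0],"grip": 0.6,"delta_rot": [0,0,-0.21]},{"dp": [0,0,0],"grip": 0.6,"delta_rot": [0,0,-0.24]},{"dp": [0,0,0],"grip": 0.6,"delta_rot": [0,0,-0.27]},{"dp": [0,0,0],"grip": 0.6,"delta_rot": [0,0,-0.3]},{"dp": [0,0,0],"grip": 0.6,"delta_rot": [0,0,-0.33]},{"dp": [0,0,0],"grip": 0.6,"delta_rot": [0,0,-0.36]},{"dp": [0,0,0],"grip": 0.6,"delta_rot": [0,0,-0.39]},{"dp": [0,0,0],"grip": 0.6,"delta_rot": [0,0,-0.42]},{"dp": [0,0,0],"grip": 0.6,"delta_rot": [0,0,-0.44]},{"dp": [0,0,0],"grip": 0.6,"delta_rot": [0,0,-0.44]}])

```text
clock: 20.82
position: [0.5248, 0.0035, 0.297]
tcp_rot: [0.681, 0.732, 0.0, 0.0]
contact_force: [0.3, 0.6, 3.6]
finger_gap: 0.647
gripper_force: 60.0
```

```bash
python3 - <<'E'
from h import *
st(); w=cam('wrist'); save(w,'w6.png')
E
```

```text
t 20.82 pos [0.5248 0.0035 0.297 ] yaw_y 4.13 zdir [ 0.001  0.    -1.   ] F [0.3 0.6 3.6] M [-0.09  0.06 -0.16] gap 56.9 gf 60.0 q [-0.41  0.5   0.4   1.97 -0.29  0.72  0.24]
```

View pics/w6.png

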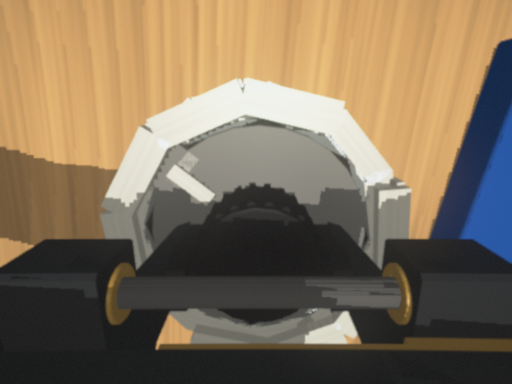

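The lid turned with the gripper: its rib at (190,185) kept its place in the wrist view, and the ear is under the ledge. I'll keep turning to the stop and through the clicks.

Request:
carry_out(deltas=[{"dp": [0,0,0],"grip": 0.6,"delta_rot": [0,0,-0.03]},{"dp": [0,0,0],"grip": 0.6,"delta_rot": [0,0,-0.06]},{"dp": [0,0,0],"grip": 0.6,"delta_rot": [0,0,-0.09]},{"dp": [0,0,0],"grip": 0.6,"delta_rot": [0,0,-0.12]},{"dp": [0,0,0],"grip": 0.6,"delta_rot": [0,0,-0.15]},{"dp": [0,0,0],"grip": 0.6,"delta_rot": [0,0,-0.18]},{"dp": [0,0,0],"grip": 0.6,"delta_rot": [0,0,-0.21]},{"dp": [0,0,0],"grip": 0.6,"delta_rot": [0,0,-0.24]},{"dp": [0,0,0],"grip": 0.6,"delta_rot": [0,0,-0.27]},{"dp": [0,0,0],"grip": 0.6,"delta_rot": [0,0,-0.3]},{"dp": [0,0,0],"grip": 0.6,"delta_rot": [0,0,-0.33]}])

```text
clock: 21.78
position: [0.5244, 0.0027, 0.2969]
tcp_rot: [0.954, 0.299, -0.0, 0.0]
contact_force: [-2.6, -1.3, 5.2]
finger_gap: 0.645
gripper_force: 60.0
```

```bash
python3 -c "
from h import *
st()"
```

```text
t 21.78 pos [0.5244 0.0027 0.2969] yaw_y -55.25 zdir [-0.001 -0.    -1.   ] F [-2.6 -1.3  5.2] M [-0.51  0.5   0.48] gap 56.7 gf 60.0 q [-0.6   0.57  0.67  1.98 -0.5   0.76 -0.6 ]
```

Request:
carry_out(deltas=[{"dp": [0,0,0],"grip": 0.6,"delta_rot": [0,0,-0.03]},{"dp": [0,0,0],"grip": 0.6,"delta_rot": [0,0,-0.06]},{"dp": [0,0,0],"grip": 0.6,"delta_rot": [0,0,-0.09]},{"dp": [0,0,0],"grip": 0.6,"delta_rot": [0,0,-0.12]},{"dp": [0,0,0],"grip": 0.6,"delta_rot": [0,0,-0.15]},{"dp": [0,0,0],"grip": 0.6,"delta_rot": [0,0,-0.18]},{"dp": [0,0,0],"grip": 0.6,"delta_rot": [0,0,-0.21]},{"dp": [0,0,0],"grip": 0.6,"delta_rot": [0,0,-0.24]},{"dp": [0,0,0],"grip": 0.6,"delta_rot": [0,0,-0.27]},{"dp": [0,0,0],"grip": 0.6,"delta_rot": [0,0,-0.3]},{"dp": [0,0,0],"grip": 0.6,"delta_rot": [0,0,-0.33]},{"dp": [0,0,0],"grip": 0.6,"delta_rot": [0,0,-0.36]},{"dp": [0,0,0],"grip": 0.6,"delta_rot": [0,0,-0.38]},{"dp": [0,0,0],"grip": 0.6,"delta_rot": [0,0,-0.38]}])

```text
clock: 22.95
position: [0.5243, 0.0025, 0.2967]
tcp_rot: [0.957, -0.289, -0.0, 0.001]
contact_force: [-0.9, -1.5, 3.6]
finger_gap: 0.649
gripper_force: 60.0
```

```bash
python3 -c "
from h import *
st()"
```

```text
t 22.95 pos [0.5243 0.0025 0.2967] yaw_y -123.63 zdir [-0.001 -0.001 -1.   ] F [-0.9 -1.5  3.6] M [-0.16  0.32 -0.09] gap 57.1 gf 60.0 q [-0.79  0.7   0.97  1.99 -0.76  0.87 -1.55]
```

Request:
carry_out(deltas=[{"dp": [0,0,0],"grip": 0.22,"delta_rot": [0,0,0]},{"dp": [0,0,0],"grip": 0.22,"delta_rot": [0,0,0]},{"dp": [0,0,0],"grip": 0.22,"delta_rot": [0,0,0]},{"dp": [0,0,0.02],"grip": 0.22,"delta_rot": [0,0,0]},{"dp": [0,0,0.06],"grip": 0.22,"delta_rot": [0,0,0]},{"dp": [0,0,0.1],"grip": 0.22,"delta_rot": [0,0,0]},{"dp": [0,0,0.15],"grip": 0.22,"delta_rot": [0,0,0]},{"dp": [-0.1,0.15,0.15],"grip": 0.22,"delta_rot": [0,0,0.1]},{"dp": [-0.1,0.2,0.15],"grip": 0.22,"delta_rot": [0,0,0.2]},{"dp": [-0.1,0.25,0.15],"grip": 0.22,"delta_rot": [0,0,0.2]},{"dp": [-0.1,0.3,0.15],"grip": 0.22,"delta_rot": [0,0,0.2]},{"dp": [-0.1,0.3,0.15],"grip": 0.22,"delta_rot": [0,0,0.2]},{"dp": [-0.1,0.3,0.15],"grip": 0.22,"delta_rot": [0,0,0.2]}])

```text
clock: 24.03
position: [0.4446, 0.2396, 0.417]
tcp_rot: [1.0, 0.025, -0.0, -0.001]
contact_force: [1.6, 0.2, 0.8]
finger_gap: 0.779
gripper_force: 0.0
```

```bash
python3 - <<'E'
from h import *
st(); d=cam('top');P=cloud(d);Z=P[...,2]
R=np.hypot(P[...,0]-.524,P[...,1]); print('disc top',np.nanmedian(Z[(R>.04)&(R<.05)]),'knob top',np.nanmedian(Z[R<.02]))
a=cv2.resize(d['img'][170:255,195:290],None,fx=6,fy=6,interpolation=2); cv2.imwrite('pics/t4.png',a[:,:,::-1])
E
```

```text
t 24.03 pos [0.4446 0.2396 0.417 ] yaw_y -87.12 zdir [-0.     0.002 -1.   ] F [1.6 0.2 0.8] M [-0.01  0.05  0.02] gap 68.5 gf 0.0 q [-1.4   0.44  1.07  1.94 -0.46  1.02 -1.65]
disc top 0.12471578437604958 knob top 0.16247027559662575
```

View pics/t4.png

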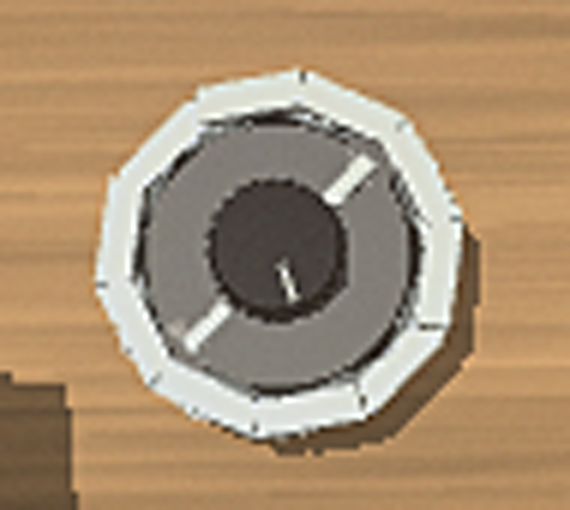

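The ribs lie at −45°, along the drum's x axis. The lid's underside is at about 118 mm, and the knob line is about 120° clockwise from its rib, which is 5 clicks.

```bash
python3 -c "
from station import env
print(env.close_job())"
```

```text
the job is handed in; nothing more can be done
None
```

The job is handed in: all four cartridges are in the drum, the lid is turned to its stop under the collar ledge, the knob has been turned about five clicks past it (judged from its white line), and I never moved the gripper to the binder, stapler, hole punch or look-alikes.

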